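# Index the mandrel carousel and lock the tallest mandrel at the front

## Robot

A 6-joint arm with a two-finger parallel gripper is mounted at the origin on the work surface; the furniture and walls round the work are solid. World frame = base frame: x ahead of the robot, y to its left, z up, the work surface at z = 0. Lengths are in m, angles in rad, forces in N, time in s.
With the tool pointing down it reaches from about 0.3 to 1 m from the base axis. Payload 5.1 kg.
Tool frame: the origin (TCP) lies at the centre of the arm's flange, where the gripper is bolted on; the fingertips stand 190 mm ahead of it and the grasp point (between the pads) lies 171 mm ahead of it (bot.grip_depth is the distance from the TCP to the grasp point, in m); z points along the fingers, y is the line along which they close (so a half turn about z gives the same grasp; the last joint's range is limited). The gripper opens to 95 mm and grips with 3 to 60 N. Pads are 20 mm wide; open, the fingers measure 119 mm over their backs; the gripper's body (75 mm by 180 mm) begins 59 mm behind the grasp point.
Start: joints at [1.13, 0.124, 1.65, -0, 1.367, -0.083], TCP at [0.228, 0.609, 0.405] pointing down, gripper open.
Joint ranges: [-2.61, 2.61], [-1.02, 2.33], [0.03, 2.71], [-1.35, 4.49], [0.32, 2.68], [-2.91, 2.91]. Speed limits (rad/s): [2.57, 2.57, 3.14, 3.14, 3.14, 3.14].

## Interface

Orientations are given as a unit quaternion [x, y, z, w].
In Python, from station import bot, grab_frame, calibration, workorder, find_in, trace, tip_of gives the robot as it stands. The module is installed in compiled form; this text tells all that it offers.
- The arm moves only by the shell command python3 -m crank 'ROWS' [OPENING] [FORCE]. ROWS is JSON, a list of rows, each a list of 4 numbers: the shift along the tool's x, y, z in mm, then the turn about the tool's z in degrees. A call has exactly 8 rows; each row is the pose to reach, as a shift and turn from the pose commanded when the call began, along the tool's axes at that moment; what a row does not reach only later rows make up. A row lasts 1/12 s, in which the tool goes at most 41.7 mm and 7.16 degrees, less where a joint would pass 70% of its speed; a pose out of reach is approached as far as the arm can. A call with a gripper value outside its range is refused whole. OPENING is the opening, from -1 (shut) to 1 (fully open), so that 0 is half open, set as the call begins (- or left out, the last holds). The fingers move at their own pace and stop on an object; FORCE is the grip in N (left out, the last holds). Time passes only in rows, so rows that repeat a pose let the fingers close, or fill a call up. It gives the time, the measured TCP pose, the force, the opening and the grip force at its end, in the units of the state.
- bot.state(): the state, without advancing time (a new reading comes with each control period).
- grab_frame(name): name is "side" or "top" or "wrist"; returns (picture, depth): 480x640x3 uint8, red, green, blue; 480x640 float32, m along the optical axis (not along the pixel's ray), 0 where there is no reading.
- calibration(name): a dict with "fovy" (degrees; the focal length in pixels is half the picture's height over the tangent of half this angle, whatever the lens; pixels are square), "cx", "cy" (the principal point, pixels), "camera_from_world" (4x4, takes a point from world to camera coordinates); the wrist camera has in their place "T_tool_cam" (4x4, takes a point from camera to tool coordinates, whose origin is the TCP and whose axes are the flange's). Camera axes: x right, y down, z forward; pixel columns grow to the right and rows downward; lengths in m; the calibration is good to about 2 mm. A picture is of the moment at which its call begins: read the wrist's pose just before it. calibration takes no time and is no camera call.
- workorder.hand_in(): hands the job in; it is judged then, once.
Trained networks look in the newest picture that a camera, given by its name, has taken for a name from the list of things; names that differ only in an ending like _2 or _b are one class to them, and where a whole thing is asked for, a point or a joint stands for the part that bears it (a point fixed in the world has none). Each returns a list of dicts, best first, with "conf" (0 to 1); they miss things now and then, are a little off and sometimes report something else, mostly with a low value. They report only what shows in the picture. A call takes as long as a camera call. They do not tell look-alikes from the thing itself.
- find_in(camera, name): "location" ([x, y, z] in m, in world coordinates, good to about 4 mm: the middle of the surface that is visible of it).
- trace(camera, name): "region" (480x640 bool, what is visible of it).
- tip_of(camera, name): "location" ([x, y, z] in m, in world coordinates, good to about 4 mm: a listed point, or the origin of a listed thing).
The state is a dict: "time_s": time; "qpos": joint angles; "qd": joint speeds; "joint_efforts": joint torques, N m; "ee_pos": TCP position; "orientation": TCP orientation; "ft_force": force on the tool from outside, world axes, zero at the start; "moment": the same for the moment, N m; "opening": finger opening in m; "grip_force": force on a finger pad.
Only numpy, scipy, OpenCV 4.12 (cv2) and the standard library are available. Lean on these libraries where they do the work, as an engineer would, in place of code of your own. Each camera call takes 0.05 s, during which the arm holds its last target. There are 200 camera calls.

## Task

The mandrel carousel is locked by its slide bolt: push the bolt's upright post outwards until the bolt is fully drawn, push the carousel round by the studs on its rim, gently enough that nothing in it topples, until the tallest mandrel stands at the front, behind the fixed pointer, and then push the bolt fully home so that the carousel is locked there. Do not touch or lift the mandrels and ferrules standing in its pockets, and leave the oil can, the ring gauge and the jar of pins where they are.

Things in the scene. Friction and masses are not known exactly. Their poses are not given: they have to be found in the camera images.
- carousel_base: Grey fixed base of the carousel. Origin on the table under the vertical axis of rotation. Base -x is the front, where a fixed flat steel pointer points at the rim (124 to 148 mm off the axis, 36 mm high). The bolt lies along base +y, the left side, on an arm 52 mm wide that reaches to 205 mm off the axis, 22 mm high. The foot is 156 mm across.
- carousel (a joint): Angle of the carousel in rad, counter-clockwise from above positive, 0 at the start, turns without end. Drawn bolt: light friction (1 to 3 N at a stud), stays where it is left. Bolt home: locked, rocks by under 1 degree. Pockets lie at joint + 60 x k degrees from base +x, studs and notches at joint + 30 + 60 x k: at multiples of 60 degrees a pocket is exactly at the front and a notch before the bolt.
- hub (a point): On the axis, in the top of the plywood tray (106 mm in radius, top 61 mm above the table; cap in its middle to 73 mm, 24 mm in radius). Under it a steel index plate, 120 mm in radius, top 37 mm above the table, with six notches in its edge. Six stepped round pockets in the tray, 60 degrees apart, centres 68 mm off the axis: 31 mm across at the top, then 24 (5 mm down), then 20 mm (13 mm down), 20 mm deep.
- stud (a point): One of the six upright dark steel studs on the tray's rim, all alike, midway between the pockets: the one at joint + 30 degrees. Point on its axis, 80 mm above the table. Studs are 12 mm thick (foot 20 mm, 3 mm high), centres 96 mm off the axis, tops 93 mm above the table. They turn with the carousel and are there to be pushed.
- front_pocket (a point): Fixed point of the base: centre of the mouth of the pocket that stands at the front, 68 mm from the axis towards base -x, 61 mm above the table.
- bolt (a joint): Slide bolt: 0 = fully home, its tapered steel tongue in a notch of the index plate; 0.020 m = fully drawn, away from the axis (base +y); clear of the plate from 0.013 on. About 3 N friction, no spring, stays where it is left. Pushed home within about 4 degrees of a notch, the taper turns the carousel the rest of the way; farther off it stops on the plate's edge.
- bolt_post (a point): Point on the axis of the bolt's upright dark steel post, 60 mm above the table; the post is 14 mm thick (foot 20 mm), its top 82 mm above the table, and moves with the bolt (174 mm off the carousel's axis with the bolt home, 194 mm drawn). Towards the axis a strap over the bolt, 47 mm high, lies 135 to 151 mm off the axis; bolt and guide beside the post are 42 mm high.
- mandrel_0: The tallest mandrel: slim light steel pin on a round flange, 23 mm across the flange, 75 mm tall, standing loose in a pocket of the carousel, its foot 13 mm down, its top 123 mm above the table. Jerks can topple it. Origin at the centre of its underside.
- mandrel_1: Middle mandrel, 19 mm across the flange, 60 mm tall, standing loose in a pocket, its top 101 mm above the table. Origin at the centre of its underside.
- mandrel_2: Short thick mandrel, 30 mm across the flange, 50 mm tall, standing loose in a pocket, its top 106 mm above the table. Origin at the centre of its underside.
- ferrule_0: Black ferrule (small sleeve), 14 mm across, 26 mm tall, standing loose in a pocket, only its upper 6 mm showing, at the start in the front one. Origin at the centre of its underside.
- ferrule_1: Black ferrule (small sleeve), 14 mm across, 26 mm tall, standing loose in a pocket, only its upper 6 mm showing. Origin at the centre of its underside.
- ferrule_2: Black ferrule (small sleeve), 14 mm across, 26 mm tall, standing loose in a pocket, only its upper 6 mm showing. Origin at the centre of its underside.
- oil_can: Green pump oil can, 110x66x137 mm, standing loose on the table, right of the carousel. Origin under its centre. To be left alone. Beyond it, right of the carousel, stands a solid fixed green carton, 170 mm high, always at x 0.44 to 0.56, y -0.36 to -0.23 m: keep the gripper clear of it when pushing the right side of the rim.
- ring_gauge: Thick steel ring, 44 mm across, 14 mm high, lying loose on the table, left of the carousel, a little nearer the robot than the bolt. Origin under its centre. To be left alone.
- pin_jar: Clear jar of pins with a lid, 56 mm across, 74 mm tall, standing loose on the table, before the carousel on its right. Origin under its centre. To be left alone.
Mind the look-alikes: they are no part of the job. Leave any green look-alike of the mandrel_2 alone.

How it is judged:
By the outcome, as a careful person would: the job done as asked, in the order asked, and still so for the second after the job is handed in, with the robot touching nothing.
It also fails if it takes over 72 s, if anything falls off the work surface, if the arm or the gripper's body presses on something with over 40 N, if the wrist force passes 120 N, or if a joint passes its speed limit or range.

## Working session

There is one attempt and no reset: what is moved stays moved. The work goes in short steps, Python scripts to look and compute and a shell command to move; the robot and the scene stay as the last step left them, time stands still between calls to the robot, and variables do not carry over. Pictures are saved under pics/ and viewed, at most 10 in all, crops included, and the job is handed in when it is done.

```bash
mkdir -p pics
python3 - <<'E'
from station import *
import cv2
s=bot.state();print(s)
for c in("top","side"):
    im,d=grab_frame(c);cv2.imwrite(f"pics/{c}0.png",im[:,:,::-1])
    for n in["hub","stud","bolt_post","front_pocket","carousel_base","mandrel_0","mandrel_1","mandrel_2","ferrule_0","oil_can","ring_gauge","pin_jar"]:
        print(c,n,[(r["location"].__class__ and [round(float(v),4) for v in r["location"]],round(float(r["conf"]),2)) for r in tip_of(c,n)])
print(bot.state()["time_s"])
E
```

```text
{'time_s': 0.0, 'qpos': array([ 1.13038341e+00,  1.24502265e-01,  1.65165735e+00, -1.14706406e-06,
        1.36753119e+00, -8.25938835e-02]), 'qd': array([-5.23754100e-04, -5.55057239e-04,  2.02481809e-03, -4.25932907e-04,
        2.27307391e-05, -1.79754770e-04]), 'joint_efforts': array([ 4.39486157e-04, -4.17597592e+01, -3.59938753e+01,  7.74680008e-02,
        4.91856085e-02, -1.61397256e-04]), 'ee_pos': array([0.22756781, 0.60859553, 0.40349833]), 'orientation': array([ 1.77956388e-01,  9.84037816e-01, -1.01355607e-03, -2.70678647e-04]), 'ft_force': array([ 0.08446875, -0.05581987, -0.2554652 ]), 'moment': array([-0.02081567, -0.01035011,  0.04522779]), 'grip_force': 0.0, 'opening': 0.09500328845318196}
top hub [([0.4862, -0.019, 0.0624], 0.89), ([0.3456, -0.1806, 0.0009], 0.36)]
top stud [([0.552, 0.0464, 0.081], 0.94), ([0.4392, 0.027, 0.0437], 0.22)]
top bolt_post [([0.443, 0.1472, 0.0632], 0.65)]
top front_pocket [([0.4174, -0.0364, 0.0631], 0.97)]
top carousel_base [([0.4793, -0.0194, 0.0033], 0.69), ([0.3478, -0.1793, -0.0011], 0.34)]
top mandrel_0 [([0.5492, -0.0108, 0.051
[... 1205 characters left out ...]
0.0407], 0.57), ([0.2722, -0.288, 0.0001], 0.49)]
side mandrel_1 [([0.5436, -0.0108, 0.0531], 0.61), ([0.4607, -0.0866, 0.0452], 0.57), ([0.4358, 0.0294, 0.0407], 0.57), ([0.2722, -0.288, 0.0001], 0.49)]
side mandrel_2 [([0.5436, -0.0108, 0.0531], 0.61), ([0.4607, -0.0866, 0.0452], 0.57), ([0.4358, 0.0294, 0.0407], 0.57), ([0.2722, -0.288, 0.0001], 0.49)]
side ferrule_0 [([0.4181, -0.0355, 0.0424], 0.58), ([0.4182, -0.0379, 0.0626], 0.52), ([0.5245, -0.0759, 0.042], 0.45), ([0.5067, 0.047, 0.0385], 0.36)]
side oil_can [([0.3656, -0.2825, -0.0014], 0.85)]
side ring_gauge [([0.3572, 0.2797, -0.0014], 0.94), ([0.4196, -0.0369, 0.0442], 0.6)]
side pin_jar [([0.3481, -0.1835, -0.0003], 0.93)]
1.3
```

View pics/top0.png

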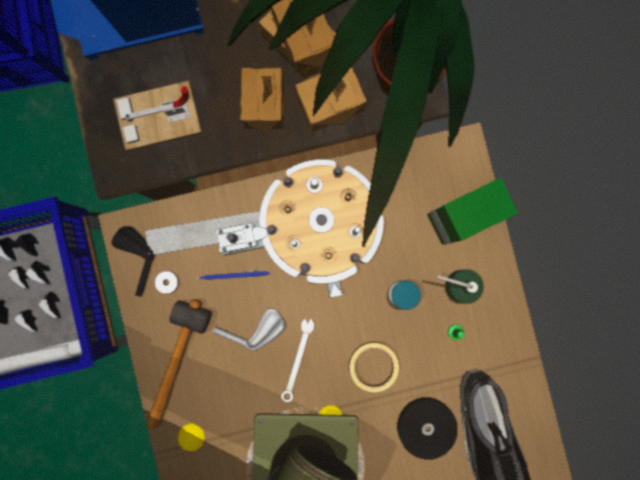

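View pics/side0.png

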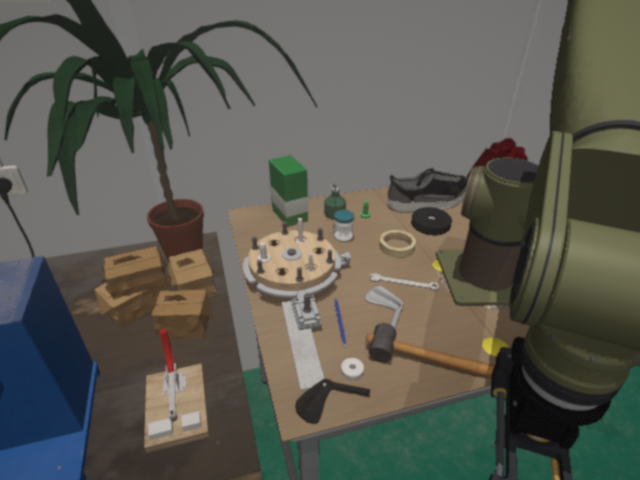

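Run:
```python
from station import *
import numpy as np
for c in("top","side"):
    k=calibration(c);M=np.array(k["camera_from_world"]);f=240/np.tan(np.radians(k["fovy"]/2))
    for n,p in dict(hub=(.483,-.021,.061),tops1=(.549,-.011,.123),s460=(.4607,-.0866,.123),s44=(.438,.027,.123),post=(.444,.146,.06)).items():
        q=M[:3,:3]@p+M[:3,3];print(c,n,(q[:2]/q[2]*f+[k["cx"],k["cy"]]).round())
```

```text
top hub [321. 220.]
top tops1 [316. 181.]
top s460 [357. 231.]
top s44 [294. 242.]
top post [233. 239.]
side hub [291. 253.]
side tops1 [262. 235.]
side s460 [300. 217.]
side s44 [309. 244.]
side post [307. 300.]
```

The top view shows the carousel centred at (321,220), the bolt post at (233,239), the pointer at (335,288), and mandrels at (315,184), (355,231) and (294,243). In the side view the tall pin is at (300,228), which puts it at base 240°, so the carousel must turn 60° clockwise. The green look-alike lies at (457,332) in the top view.

I'll bring the shut gripper over the bolt first.

```bash
python3 -m crank '[[-15,-15,0,7],[-40,-40,0,14],[-68,-68,0,21],[-96,-96,0,28],[-124,-124,0,35],[-152,-152,0,42],[-180,-180,0,49],[-208,-208,0,56.5]]' -1 60
cat > h.py <<'E'
from station import *
import numpy as np
from scipy.spatial.transform import Rotation as R
HUB=np.array([.482,-.021]);YAW=np.radians(13.)
def base(p):
    c,s=np.cos(YAW),np.sin(YAW);d=np.array(p[:2])-HUB
    return np.array([c*d[0]+s*d[1],-s*d[0]+c*d[1]])*1000
def tool():
    s=bot.state();r=R.from_quat(s["orientation"]).as_matrix();a=np.degrees(np.arctan2(r[1,0],r[0,0]))-np.degrees(YAW)
    print("t",round(s["time_s"],2),"base xy",base(s["ee_pos"]).round(1),"tip z",round(float(s["ee_pos"][2])*1000-190,1),"toolx base deg",round(a,1),"F",s["ft_force"].round(1),"tilt",r[:,2].round(3),"qd",np.abs(s["qd"]).max().round(3))
    return s,r
def goto(bx,by,z):  # shift in tool axes
    s,r=tool();c,q=np.cos(YAW),np.sin(YAW)
    w=np.array([HUB[0]+(c*bx-q*by)/1000,HUB[1]+(q*bx+c*by)/1000,(z+190)/1000])
    print("shift",(r.T@(w-s["ee_pos"])*1000).round(1))
E
python3 -c "from h import *;goto(0,145,180)"
```

```text
time_s: 1.97
ee_pos: [0.3499, 0.3394, 0.405]
orientation: [0.622, 0.783, 0.0, 0.0]
ft_force: [0.7, -0.3, 0.4]
opening: 0.0473
grip_force: 0.0
t 1.97 base xy [-47.7 380.9] tip z 215.0 toolx base deg 90.0 F [ 0.7 -0.3  0.4] tilt [ 0.001  0.    -1.   ] qd 0.938
shift [-235.9   47.6   35. ]
```

```bash
python3 -m crank '[[-30,6,0,0],[-65,13,0,0],[-100,20,0,0],[-135,27,0,0],[-170,34,0,0],[-200,40,0,0],[-225,45,0,0],[-236,47.5,0,0]]'
python3 - <<'E'
from h import *
import cv2
s,r=tool()
im,d=grab_frame("wrist");cv2.imwrite("pics/w1.png",im[:,:,::-1])
for n in["hub","stud","bolt_post","front_pocket","mandrel_0"]:
    for q in tip_of("wrist",n): print(n,np.round(q["location"],4),base(q["location"]).round(1),round(float(q["conf"]),2))
goto(0,145,180)
E
```

```text
time_s: 2.63
ee_pos: [0.4511, 0.1201, 0.405]
orientation: [0.621, 0.783, 0.0, 0.001]
ft_force: [0.7, -0.6, 0.4]
opening: 0.001
grip_force: 0.0
t 2.63 base xy [  1.6 144.5] tip z 215.0 toolx base deg 90.2 F [ 0.7 -0.6  0.4] tilt [ 0.001 -0.001 -1.   ] qd 0.239
hub [ 0.485  -0.0212  0.0635] [ 2.9 -0.9] 0.9
bolt_post [0.4433 0.1456 0.0643] [ -0.2 171. ] 0.92
front_pocket [0.4407 0.1455 0.0633] [ -2.8 171.5] 0.31
t 2.93 base xy [  1.2 148.1] tip z 214.7 toolx base deg 90.4 F [-0.2 -0.1 -0.3] tilt [-0.  0. -1.] qd 0.005
shift [-3.1 -1.3 34.7]
```

View pics/w1.png

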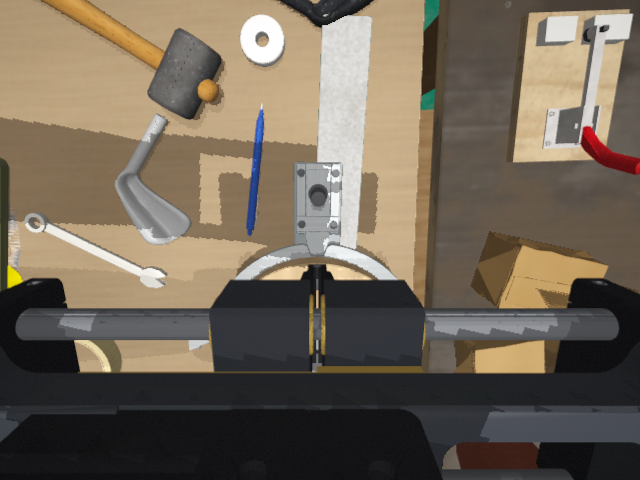

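The post is at (317,195), straight ahead of the fingers, and the bolt axis lies along tool x. Next I descend just inside the post.

```bash
python3 -m crank '[[-3,-1,15,0],[-5,-1,40,0],[-5,-1,70,0],[-5,-1,100,0],[-5,-1,125,0],[-5,-1,145,0],[-5,-1,155,0],[-5,-1,155,0]]'
python3 -m crank '[[2,0,0,0],[4,0,0,0],[6,0,0,0],[8,0,0,0],[10,0,0,0],[12,0,0,0],[14,0,0,0],[16,0,0,0]]'
python3 -m crank '[[2,0,0,0],[4,0,0,0],[6,0,0,0],[8,0,0,0],[10,0,0,0],[11,0,0,0],[12,0,0,0],[12,0,0,0]]'
python3 - <<'E'
from h import *
tool()
grab_frame("wrist")
for q in tip_of("wrist","bolt_post"): print(np.round(q["location"],4),base(q["location"]).round(1),round(float(q["conf"]),2))
E
```

```text
time_s: 3.6
ee_pos: [0.4491, 0.1182, 0.2472]
orientation: [0.619, 0.785, -0.002, -0.002]
ft_force: [0.6, 0.4, 0.1]
opening: 0.0002
grip_force: 0.0
time_s: 4.27
ee_pos: [0.4471, 0.1328, 0.2503]
orientation: [0.62, 0.785, -0.0, 0.001]
ft_force: [0.0, -2.8, 1.6]
opening: 0.0002
grip_force: 1.6
time_s: 4.93
ee_pos: [0.444, 0.1448, 0.2497]
orientation: [0.62, 0.784, 0.0, -0.0]
ft_force: [1.6, -2.2, -0.0]
opening: 0.0004
grip_force: 1.1
t 4.93 base xy [  0.3 170.1] tip z 59.7 toolx base deg 90.3 F [ 1.6 -2.2 -0. ] tilt [ 0.  0. -1.] qd 0.005
[0.4418 0.1612 0.0633] [  1.8 186.6] 0.64
```

```bash
python3 -m crank '[[1,0,0,0],[2,0,0,0],[3,0,0,0],[4,0,0,0],[4,0,0,0],[4,0,0,0],[4,0,0,0],[4,0,0,0]]'
python3 -m crank '[[0.5,0,0,0],[1,0,0,0],[1.5,0,0,0],[2,0,0,0],[2,0,0,0],[2,0,0,0],[2,0,0,0],[2,0,0,0]]'
```

```text
time_s: 5.7
ee_pos: [0.4429, 0.1485, 0.2495]
orientation: [0.62, 0.784, -0.0, -0.0]
ft_force: [2.5, -1.3, -0.1]
opening: 0.0008
grip_force: 0.9
time_s: 6.37
ee_pos: [0.4427, 0.1498, 0.2496]
orientation: [0.62, 0.785, -0.001, 0.001]
ft_force: [2.7, -7.3, -0.8]
opening: 0.0008
grip_force: 3.6
```

```bash
python3 -m crank '[[0.5,0,0,0],[1,0,0,0],[1.5,0,0,0],[2,0,0,0],[2,0,0,0],[2,0,0,0],[2,0,0,0],[2,0,0,0]]'; python3 -c "
from h import *;tool()"
```

```text
time_s: 7.03
ee_pos: [0.4425, 0.1507, 0.2496]
orientation: [0.62, 0.785, -0.002, 0.002]
ft_force: [3.2, -14.0, -0.1]
opening: 0.0007
grip_force: 7.2
t 7.03 base xy [  0.2 176.2] tip z 59.6 toolx base deg 90.4 F [  3.2 -14.   -0.1] tilt [ 0.001 -0.007 -1.   ] qd 0.002
```

```bash
python3 -m crank '[[-2,0,0,0],[-5,0,0,0],[-6,0,-15,0],[-6,0,-35,0],[-6,0,-50,0],[-6,0,-55,0],[-6,0,-55,0],[-6,0,-55,0]]'; python3 -c "
from h import *
s,r=tool();print(s['qpos'].round(2));goto(-92,26.5,110)
grab_frame('top')
for n in ['stud','bolt_post','hub','mandrel_0']:
  for c in ['top']:
    for q in find_in(c,n): print(n,np.round(q['location'],4),base(q['location']).round(1),round(float(q['conf']),2))
"
```

```text
time_s: 7.7
ee_pos: [0.4433, 0.1467, 0.3043]
orientation: [0.62, 0.784, 0.0, -0.0]
ft_force: [-0.6, 0.3, -0.6]
opening: 0.0002
grip_force: 0.0
t 7.7 base xy [  0.  172.1] tip z 114.3 toolx base deg 90.3 F [-0.6  0.3 -0.6] tilt [-0.001  0.001 -1.   ] qd 0.019
[ 0.2  -0.21  2.15  0.    1.2  -0.03]
t 7.7 base xy [  0.  172.1] tip z 114.3 toolx base deg 90.3 F [-0.6  0.3 -0.6] tilt [-0.001  0.001 -1.   ] qd 0.019
shift [-145.1  -92.9    4.3]
stud [ 0.4772 -0.0161  0.0617] [-3.6  5.9] 0.57
stud [ 0.4608 -0.0827  0.0574] [-34.5 -55.3] 0.3
hub [ 0.4806 -0.0173  0.0611] [-0.5  3.9] 0.97
mandrel_0 [ 0.5481 -0.0114  0.0613] [66.6 -5.5] 0.71
mandrel_0 [ 0.4608 -0.0853  0.057 ] [-35.1 -57.9] 0.63
mandrel_0 [ 0.2724 -0.2903  0.0105] [-264.8 -215.2] 0.45
```

```bash
python3 -m crank '[[-10,-15,0,3],[-30,-35,0,7],[-55,-55,0,12],[-80,-75,0,18],[-105,-85,0,24],[-128,-93,0,28],[-142,-93,0,30],[-145,-93,0,30]]'
python3 - <<'E'
from h import *
import cv2
s,r=tool()
im,d=grab_frame("wrist");cv2.imwrite("pics/w2.png",im[:,:,::-1])
for n in["stud","hub"]:
    for q in find_in("wrist",n): print(n,np.round(q["location"],4),base(q["location"]).round(1),round(float(q["conf"]),2))
goto(-92,26.5,72)
E
```

```text
time_s: 8.62
ee_pos: [0.3864, -0.0176, 0.3045]
orientation: [0.803, 0.596, -0.0, 0.0]
ft_force: [-0.5, 0.7, -0.2]
opening: 0.0002
grip_force: 0.0
t 8.62 base xy [-92.4  24.8] tip z 114.5 toolx base deg 60.1 F [-0.5  0.7 -0.2] tilt [-0. -0. -1.] qd 0.098
stud [0.4879 0.0075 0.0647] [12.2 26.4] 0.97
stud [ 0.5434 -0.0007  0.0794] [64.4  6. ] 0.71
hub [0.4912 0.0077 0.0639] [15.4 25.9] 0.8
t 8.77 base xy [-91.9  26.5] tip z 114.4 toolx base deg 60.4 F [ 0.6 -0.3 -1.3] tilt [-0.001  0.001 -1.   ] qd 0.021
shift [-0.1 -0.  42.4]
```

View pics/w2.png

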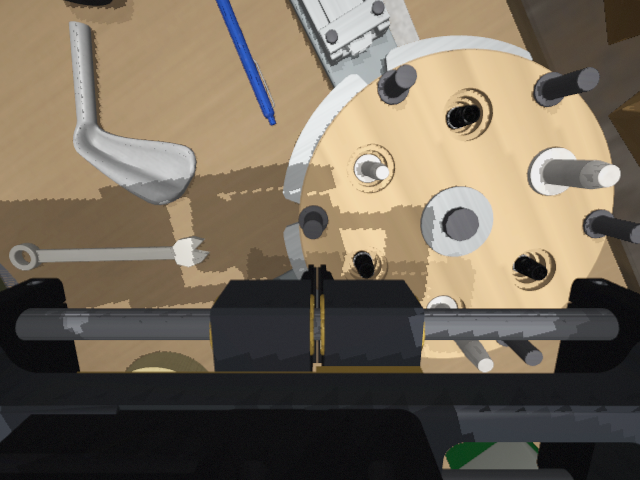

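The stud is at (313,220), directly ahead of the fingers at (317,275). The tall pin runs from (440,305) to (485,365) and is clear of them. I descend and compute arc rows.

```bash
python3 -m crank '[[0,0,5,0],[0,0,14,0],[0,0,23,0],[0,0,31,0],[0,0,37,0],[0,0,41,0],[0,0,42,0],[0,0,42,0]]'
cat >> h.py <<'E'
def arc(degs,rad=96.,th=None):
    s,r=tool();b=base(s["ee_pos"]);a0=np.degrees(np.arctan2(b[1],b[0]));print("theta",a0.round(1),"r",np.hypot(*b).round(1))
    tx=np.degrees(np.arctan2(r[1,0],r[0,0]))-np.degrees(YAW)
    ex=np.array([np.cos(np.radians(tx)),np.sin(np.radians(tx))]);ey=np.array([ex[1],-ex[0]])
    for d in degs:
        t=np.radians(a0-d);v=rad*np.array([np.cos(t),np.sin(t)])-b;print([round(v@ex,1),round(v@ey,1),0,d])
E
python3 -c "
from h import *
arc([.5,1,2,3,4,5,6.5,8,9.6,11.2,12.8,14.4,16,17.6,19.2,20.8])"
```

```text
time_s: 9.43
ee_pos: [0.3864, -0.0159, 0.2623]
orientation: [0.802, 0.597, -0.0, -0.0]
ft_force: [0.2, -0.2, -0.5]
opening: 0.0008
grip_force: 0.0
t 9.43 base xy [-92.   26.4] tip z 72.3 toolx base deg 60.3 F [ 0.2 -0.2 -0.5] tilt [-0.001  0.    -1.   ] qd 0.013
theta 164.0 r 95.7
[np.float64(0.7), np.float64(-0.5), 0, 0.5]
[np.float64(1.6), np.float64(-0.7), 0, 1]
[np.float64(3.2), np.float64(-1.0), 0, 2]
[np.float64(4.8), np.float64(-1.3), 0, 3]
[np.float64(6.5), np.float64(-1.6), 0, 4]
[np.float64(8.1), np.float64(-1.9), 0, 5]
[np.float64(10.6), np.float64(-2.2), 0, 6.5]
[np.float64(13.1), np.float64(-2.5), 0, 8]
[np.float64(15.8), np.float64(-2.7), 0, 9.6]
[np.float64(18.5), np.float64(-2.9), 0, 11.2]
[np.float64(21.2), np.float64(-3.0), 0, 12.8]
[np.float64(23.8), np.float64(-3.0), 0, 14.4]
[np.float64(26.5), np.float64(-2.9), 0, 16]
[np.float64(29.2), np.float64(-2.8), 0, 17.6]
[np.float64(31.9), np.float64(-2.5), 0, 19.2]
[np.float64(34.5), np.float64(-2.2), 0, 20.8]
```

```bash
python3 -m crank '[[0.7,-0.5,0,0.5],[1.6,-0.7,0,1],[3.2,-1,0,2],[4.8,-1.3,0,3],[6.5,-1.6,0,4],[8.1,-1.9,0,5],[10.2,-2.2,0,6.2],[12.3,-2.4,0,7.5]]'
python3 -c "
from h import *
arc([1.4,2.8,4.2,5.6,7,8.4,9.8,11.2])"
```

```text
time_s: 10.1
ee_pos: [0.3879, -0.0034, 0.263]
orientation: [0.84, 0.543, 0.0, 0.0]
ft_force: [-0.2, -0.4, 1.1]
opening: 0.0005
grip_force: 0.5
t 10.1 base xy [-87.8  38.3] tip z 73.0 toolx base deg 52.7 F [-0.2 -0.4  1.1] tilt [ 0.    -0.001 -1.   ] qd 0.337
theta 156.4 r 95.8
[np.float64(2.2), np.float64(-0.8), 0, 1.4]
[np.float64(4.5), np.float64(-1.2), 0, 2.8]
[np.float64(6.8), np.float64(-1.6), 0, 4.2]
[np.float64(9.2), np.float64(-2.0), 0, 5.6]
[np.float64(11.5), np.float64(-2.3), 0, 7]
[np.float64(13.8), np.float64(-2.5), 0, 8.4]
[np.float64(16.2), np.float64(-2.7), 0, 9.8]
[np.float64(18.5), np.float64(-2.9), 0, 11.2]
```

```bash
python3 -m crank '[[2.2,-0.6,0,1.4],[4.5,-1.1,0,2.8],[6.8,-1.6,0,4.2],[9.2,-2,0,5.6],[11.5,-2.3,0,7],[13.8,-2.5,0,8.4],[16.2,-2.7,0,9.8],[18.5,-2.9,0,11.2]]'
python3 -m crank '[[2.2,-0.6,0,1.4],[4.5,-1.1,0,2.8],[6.8,-1.6,0,4.2],[9.2,-2,0,5.6],[11.5,-2.3,0,7],[13.8,-2.5,0,8.4],[16.2,-2.7,0,9.8],[18.5,-2.9,0,11.2]]'
python3 - <<'E'
from h import *
arc([1.4,2.8,4.2,5.6,7,8.4,9.8,11.2])
import cv2
im,d=grab_frame("side");cv2.imwrite("pics/s3.png",cv2.resize(im[200:340,200:400],None,fx=4,fy=4)[:,:,::-1])
E
```

```text
time_s: 10.77
ee_pos: [0.3928, 0.0147, 0.2629]
orientation: [0.889, 0.458, -0.0, 0.0]
ft_force: [-0.4, -0.9, -0.5]
opening: 0.0006
grip_force: 0.5
time_s: 11.43
ee_pos: [0.4011, 0.0314, 0.2628]
orientation: [0.929, 0.369, -0.0, 0.0]
ft_force: [-0.8, -1.5, -0.3]
opening: 0.0007
grip_force: 0.5
t 11.43 base xy [-67.1  69.3] tip z 72.8 toolx base deg 30.3 F [-0.8 -1.5 -0.3] tilt [-0.    -0.001 -1.   ] qd 0.352
theta 134.1 r 96.4
[np.float64(2.4), np.float64(-0.1), 0, 1.4]
[np.float64(4.7), np.float64(-0.6), 0, 2.8]
[np.float64(7.0), np.float64(-1.0), 0, 4.2]
[np.float64(9.3), np.float64(-1.3), 0, 5.6]
[np.float64(11.6), np.float64(-1.7), 0, 7]
[np.float64(14.0), np.float64(-1.9), 0, 8.4]
[np.float64(16.3), np.float64(-2.1), 0, 9.8]
[np.float64(18.7), np.float64(-2.2), 0, 11.2]
```

View pics/s3.png

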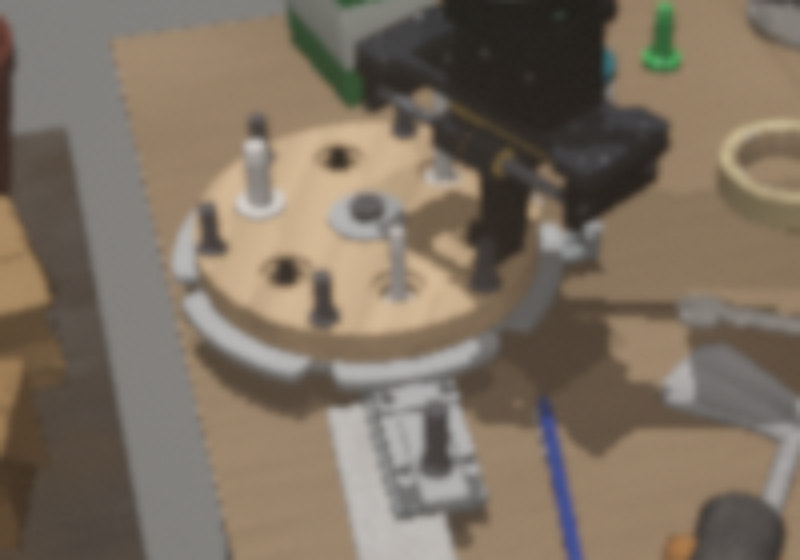

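The carousel turns with the stud at (485,270), mandrels are all upright, and the bolt is drawn. I continue the arc.

```bash
python3 -m crank '[[2.2,-0.4,0,1.4],[4.6,-0.9,0,2.8],[6.9,-1.3,0,4.2],[9.2,-1.7,0,5.6],[11.5,-2,0,7],[13.9,-2.2,0,8.4],[16.2,-2.4,0,9.8],[18.6,-2.5,0,11.2]]'
python3 -m crank '[[2.2,-0.4,0,1.4],[4.6,-0.9,0,2.8],[6.9,-1.3,0,4.2],[9.2,-1.7,0,5.6],[11.5,-2,0,7],[13.5,-2.2,0,8.2],[15,-2.3,0,9.1],[16,-2.4,0,9.7]]'
python3 - <<'E'
from h import *
arc([.8,1.6,2.4,3.2,4,4.8,5.6,6.4,7.2,8,9,10,11,12,13,14])
for c in("top","side"):
    grab_frame(c)
    for n in("stud","mandrel_0","mandrel_1","mandrel_2","hub"):
        if n in("mandrel_1","mandrel_2"):continue
        for q in tip_of(c,n):
            b=base(q["location"]);print(c,n,b.round(1),np.round(q["location"][2],3),np.degrees(np.arctan2(b[1],b[0])).round(1),round(float(q["conf"]),2))
E
```

```text
time_s: 12.15
ee_pos: [0.4127, 0.0461, 0.2627]
orientation: [0.961, 0.277, -0.0, -0.0]
ft_force: [-1.5, -0.3, 0.3]
opening: 0.0004
grip_force: 0.6
time_s: 12.82
ee_pos: [0.425, 0.0567, 0.2626]
orientation: [0.981, 0.195, -0.0, -0.0]
ft_force: [-1.9, -0.4, 0.2]
opening: 0.0005
grip_force: 0.6
t 12.82 base xy [-38.   88.5] tip z 72.6 toolx base deg 9.5 F [-1.9 -0.4  0.2] tilt [-0.001  0.    -1.   ] qd 0.132
theta 113.3 r 96.3
[np.float64(1.4), np.float64(-0.0), 0, 0.8]
[np.float64(2.7), np.float64(-0.3), 0, 1.6]
[np.float64(4.0), np.float64(-0.6), 0, 2.4]
[np.float64(5.3), np.float64(-0.8), 0, 3.2]
[np.float64(6.6), np.float64(-1.1), 0, 4]
[np.float64(8.0), np.float64(-1.3), 0, 4.8]
[np.float64(9.3), np.float64(-1.5), 0, 5.6]
[np.float64(10.6), np.float64(-1.7), 0, 6.4]
[np.float64(11.9), np.float64(-1.8), 0, 7.2]
[np.float64(13.3), np.float64(-2.0), 0, 8]
[np.float64(14.9), np.float64(-2.1), 0, 9]
[np.float64(16.6), np.float64(-2.2), 0, 10]
[np.float64(18.3), np.float64(-2.3), 0, 11]
[np.float64(20.0), np.float64(-2.4), 0, 12]
[np.float64(21.6), np.float64(-2.4), 0, 13]
[np.float64(23.3), np.float64(-2.5), 0, 14]
top stud [ 90.7 -24.8] 0.08 -15.3 0.84
top mandrel_0 [-54.3 322.7] -0.002 99.6 0.72
top mandrel_0 [-268.2 -217.6] 0.002 -140.9 0.7
top mandrel_0 [ 46.1 -51.3] 0.055 -48.0 0.58
top mandrel_0 [-68.3 -17.3] 0.045 -165.8 0.54
top hub [3.2 0.3] 0.062 4.9 0.59
side stud [ 91.8 -30.3] 0.083 -18.3 0.75
side mandrel_0 [-265.  -214.1] -0.001 -141.1 0.64
side mandrel_0 [ 42.8 -53.8] 0.055 -51.5 0.56
side mandrel_0 [18.2 65.6] 0.042 74.5 0.44
side hub [-1.9  1.9] 0.061 135.7 0.75
```

```bash
python3 -m crank '[[1.3,-0.2,0,0.8],[3,-0.5,0,1.8],[5.3,-0.9,0,3.2],[7.6,-1.3,0,4.6],[10,-1.6,0,6],[12.3,-1.9,0,7.4],[14.3,-2.1,0,8.6],[15.8,-2.2,0,9.5]]'
python3 -m crank '[[1.4,-0.1,0,0.9],[2.7,-0.3,0,1.7],[3.8,-0.5,0,2.4],[4.6,-0.6,0,2.9],[5,-0.6,0,3.1],[5,-0.6,0,3.1],[5,-0.6,0,3.1],[5,-0.6,0,3.1]]'
cat > m.py <<'E'
from h import *
tool()
ref={"stud":30,"mandrel_0":0};J=[]
for c in("top","side"):
    for k in range(3):
        grab_frame(c)
        for n in("stud","mandrel_0"):
            for q in tip_of(c,n):
                b=base(q["location"]);r=np.hypot(*b)
                if r>110 or r<50: continue
                a=np.degrees(np.arctan2(b[1],b[0]));o=30 if n=="stud" else 0
                e=(a-o+30)%60-30;J.append(e);print(c,n,a.round(1),"err",e.round(1),round(float(q["conf"]),2))
print("median",np.median(J))
E
python3 m.py
```

```text
time_s: 13.88
ee_pos: [0.439, 0.0648, 0.2627]
orientation: [0.994, 0.113, -0.0, -0.0]
ft_force: [-1.3, -0.1, 0.8]
opening: 0.0007
grip_force: 0.5
time_s: 14.55
ee_pos: [0.4436, 0.0662, 0.2628]
orientation: [0.996, 0.087, 0.0, 0.0]
ft_force: [-0.8, -0.5, 0.2]
opening: 0.0006
grip_force: 0.2
t 14.55 base xy [-17.8  93.6] tip z 72.8 toolx base deg -3.1 F [-0.8 -0.5  0.2] tilt [ 0. -0. -1.] qd 0.002
top mandrel_0 1.8 err 1.8 0.72
top mandrel_0 -177.1 err 2.9 0.63
top mandrel_0 -60.7 err -0.7 0.46
top stud -28.0 err 2.0 0.73
top mandrel_0 -63.0 err -3.0 0.59
top mandrel_0 -177.6 err 2.4 0.52
top stud -27.3 err 2.7 0.75
top mandrel_0 -179.0 err 1.0 0.7
top mandrel_0 -59.3 err 0.7 0.51
side stud -31.9 err -1.9 0.81
side mandrel_0 59.5 err -0.5 0.54
side mandrel_0 -61.5 err -1.5 0.52
side stud -30.5 err -0.5 0.67
side mandrel_0 59.0 err -1.0 0.6
side mandrel_0 -64.5 err -4.5 0.43
side stud -30.5 err -0.5 0.96
side mandrel_0 1.4 err 1.4 0.7
side mandrel_0 -60.9 err -0.9 0.58
side mandrel_0 60.0 err -0.0 0.57
median -0.4619871606663537
```

```bash
python3 -m crank '[[-3,0,0,0],[-9,0,-2,0],[-11,0,-15,0],[-11,0,-32,0],[-11,-5,-42,-5],[-8,-20,-44,-12],[-4,-40,-44,-19],[0,-62,-44,-26]]'
python3 -c "
from h import *
goto(0,229,115)"
```

```text
time_s: 16.12
ee_pos: [0.4325, 0.1276, 0.3075]
orientation: [0.951, 0.311, 0.001, 0.0]
ft_force: [0.4, 0.0, -0.1]
opening: 0.0003
grip_force: 0.0
t 16.12 base xy [-14.8 155.9] tip z 117.5 toolx base deg 23.2 F [ 0.4  0.  -0.1] tilt [ 0.001  0.    -1.   ] qd 0.857
shift [ 42.4 -61.4   2.5]
```

```bash
python3 -m crank '[[6,-12,0,-7],[15,-24,0,-14],[24,-36,0,-21],[32,-47,0,-28],[38,-55,0,-35],[41,-60,0,-42],[42,-61,0,-49],[42,-61,0,-56]]'
python3 -m crank '[[0,0,0,-7],[0,0,0,-11],[0,0,0,-11],[0,0,0,-11],[0,0,0,-11],[0,0,0,-11],[0,0,0,-11],[0,0,0,-11]]'
python3 - <<'E'
from h import *
import cv2
goto(0,229,60)
im,d=grab_frame("top");cv2.imwrite("pics/t4.png",cv2.resize(im[140:310,200:420],None,fx=3.5,fy=3.5)[:,:,::-1])
E
```

```text
time_s: 16.78
ee_pos: [0.4305, 0.2017, 0.3068]
orientation: [0.693, 0.721, -0.0, -0.0]
ft_force: [-0.2, -0.7, -0.6]
opening: 0.0009
grip_force: 0.0
time_s: 17.45
ee_pos: [0.431, 0.2014, 0.3067]
orientation: [0.623, 0.782, -0.0, -0.0]
ft_force: [-0.7, -0.2, -0.5]
opening: 0.0005
grip_force: 0.0
t 17.45 base xy [  0.4 228.1] tip z 116.7 toolx base deg 89.9 F [-0.7 -0.2 -0.5] tilt [-0. -0. -1.] qd 0.002
shift [ 0.9 -0.4 56.7]
```

View pics/t4.png

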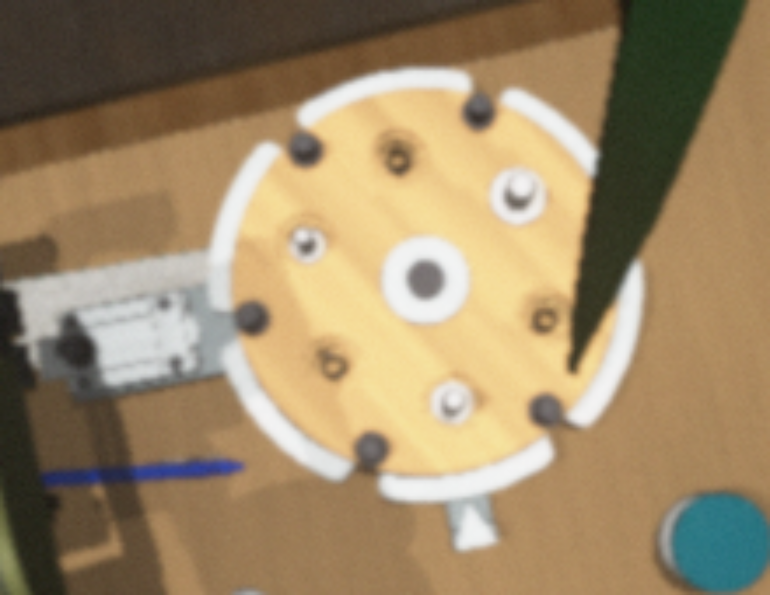

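The tall mandrel at (453,403) stands behind the pointer at (473,525). All pieces are upright, and a notch at (222,325) faces the bolt. I descend outside the post and push home.

```bash
python3 -m crank '[[0,0,6,0],[0,0,16,0],[0,0,28,0],[0,0,40,0],[0,0,50,0],[0,0,55,0],[0,0,57,0],[0,0,57,0]]'
python3 -m crank '[[-3,0,0,0],[-6,0,0,0],[-9,0,0,0],[-12,0,0,0],[-14,0,0,0],[-16,0,0,0],[-18,0,0,0],[-20,0,0,0]]'
python3 -m crank '[[-1,0,0,0],[-2,0,0,0],[-3,0,0,0],[-4,0,0,0],[-5,0,0,0],[-6,0,0,0],[-7,0,0,0],[-8,0,0,0]]'
python3 -c "
from h import *
tool()"
```

```text
time_s: 18.17
ee_pos: [0.4308, 0.2013, 0.2488]
orientation: [0.623, 0.782, -0.001, -0.0]
ft_force: [0.8, 0.1, -0.5]
opening: 0.0003
grip_force: 0.0
time_s: 18.83
ee_pos: [0.4356, 0.182, 0.25]
orientation: [0.623, 0.782, 0.001, -0.0]
ft_force: [-0.5, 3.0, 0.7]
opening: 0.0002
grip_force: 1.6
time_s: 19.5
ee_pos: [0.4374, 0.174, 0.2499]
orientation: [0.623, 0.782, 0.0, 0.0]
ft_force: [-1.5, 2.9, 1.7]
opening: 0.0004
grip_force: 1.5
t 19.5 base xy [  0.4 200.1] tip z 59.9 toolx base deg 89.9 F [-1.5  2.9  1.7] tilt [ 0.  0. -1.] qd 0.026
```

```bash
python3 -m crank '[[-1,0,0,0],[-2,0,0,0],[-3,0,0,0],[-4,0,0,0],[-5,0,0,0],[-6,0,0,0],[-7,0,0,0],[-7,0,0,0]]'
python3 -m crank '[[-0.5,0,0,0],[-1,0,0,0],[-1.5,0,0,0],[-2,0,0,0],[-2.5,0,0,0],[-2.5,0,0,0],[-2.5,0,0,0],[-2.5,0,0,0]]'
python3 -c "
from h import *
tool()"
```

```text
time_s: 20.17
ee_pos: [0.4389, 0.1672, 0.2498]
orientation: [0.623, 0.782, 0.0, 0.0]
ft_force: [-0.7, 3.5, 2.1]
opening: -0.0
grip_force: 1.6
time_s: 20.83
ee_pos: [0.4393, 0.1655, 0.2498]
orientation: [0.623, 0.782, 0.001, -0.001]
ft_force: [-1.7, 7.1, 3.0]
opening: 0.0006
grip_force: 4.1
t 20.83 base xy [  0.3 191.3] tip z 59.8 toolx base deg 89.9 F [-1.7  7.1  3. ] tilt [-0.     0.003 -1.   ] qd 0.001
```

```bash
python3 -m crank '[[-0.5,0,0,0],[-1,0,0,0],[-1.5,0,0,0],[-2,0,0,0],[-2.5,0,0,0],[-2.5,0,0,0],[-2.5,0,0,0],[-2.5,0,0,0]]'
python3 -c "
from h import *
tool()"
```

```text
time_s: 21.5
ee_pos: [0.4395, 0.1643, 0.2499]
orientation: [0.623, 0.782, 0.003, -0.003]
ft_force: [-3.0, 17.8, 2.1]
opening: -0.0002
grip_force: 8.5
t 21.5 base xy [  0.3 190.1] tip z 59.9 toolx base deg 89.9 F [-3.  17.8  2.1] tilt [-0.001  0.008 -1.   ] qd 0.002
```

```bash
python3 -m crank '[[-0.5,0,0,0],[-1,0,0,0],[-1.5,0,0,0],[-2,0,0,0],[-2,0,0,0],[-2,0,0,0],[-2,0,0,0],[-2,0,0,0]]'
python3 -m crank '[[2,0,0,0],[6,0,0,0],[12,0,0,0],[18,0,0,0],[20,0,-15,0],[20,0,-40,0],[20,0,-70,0],[20,0,-90,0]]'
python3 -m crank '[[15,0,0,0],[35,0,0,0],[60,0,0,0],[80,0,0,0],[95,0,0,0],[100,0,0,0],[100,0,0,0],[100,0,0,0]]'
python3 - <<'E'
from h import *
import cv2
im,d=grab_frame("top");cv2.imwrite("pics/t5.png",cv2.resize(im[140:310,200:420],None,fx=3.5,fy=3.5)[:,:,::-1])
for q in tip_of("top","bolt_post"): print(base(q["location"]).round(1),q["conf"])
im,d=grab_frame("side");cv2.imwrite("pics/s5.png",cv2.resize(im[180:380,200:420],None,fx=3,fy=3)[:,:,::-1])
for q in tip_of("side","bolt_post"): print(base(q["location"]).round(1),q["conf"])
E
python3 m.py
```

```text
time_s: 22.17
ee_pos: [0.4397, 0.1634, 0.25]
orientation: [0.624, 0.782, 0.004, -0.004]
ft_force: [-5.5, 24.4, 2.3]
opening: 0.0003
grip_force: 12.1
time_s: 22.83
ee_pos: [0.4362, 0.1799, 0.3416]
orientation: [0.623, 0.782, 0.0, 0.001]
ft_force: [0.6, 1.4, 0.7]
opening: -0.0
grip_force: 0.0
time_s: 23.5
ee_pos: [0.4136, 0.2771, 0.3393]
orientation: [0.623, 0.782, -0.001, 0.0]
ft_force: [0.3, -0.4, -0.5]
opening: 0.0003
grip_force: 0.0
[ -0.2 172.7] 0.7
[-61.7   2.3] 0.53
[  1.2 172.2] 0.6
t 23.7 base xy [  0.5 305.4] tip z 149.7 toolx base deg 89.9 F [-1.1 -0.2 -0.4] tilt [ 0. -0. -1.] qd 0.002
top stud -28.7 err 1.3 0.57
top mandrel_0 -62.8 err -2.8 0.66
top mandrel_0 59.2 err -0.8 0.57
top mandrel_0 -179.6 err 0.4 0.46
top stud -29.6 err 0.4 0.85
top mandrel_0 -62.1 err -2.1 0.78
top mandrel_0 56.8 err -3.2 0.56
top stud -27.8 err 2.2 0.86
top stud 120.2 err -29.8 0.42
top mandrel_0 -61.7 err -1.7 0.55
top mandrel_0 -178.4 err 1.6 0.43
top mandrel_0 57.8 err -2.2 0.38
side stud -31.4 err -1.4 0.74
side mandrel_0 -61.5 err -1.5 0.54
side stud -30.7 err -0.7 0.9
side stud 0.4 err -29.6 0.59
side mandrel_0 -63.2 err -3.2 0.58
side stud -30.3 err -0.3 0.65
side stud -119.2 err -29.2 0.5
side mandrel_0 -61.6 err -1.6 0.65
median -1.5231707575892628
```

View pics/t5.png

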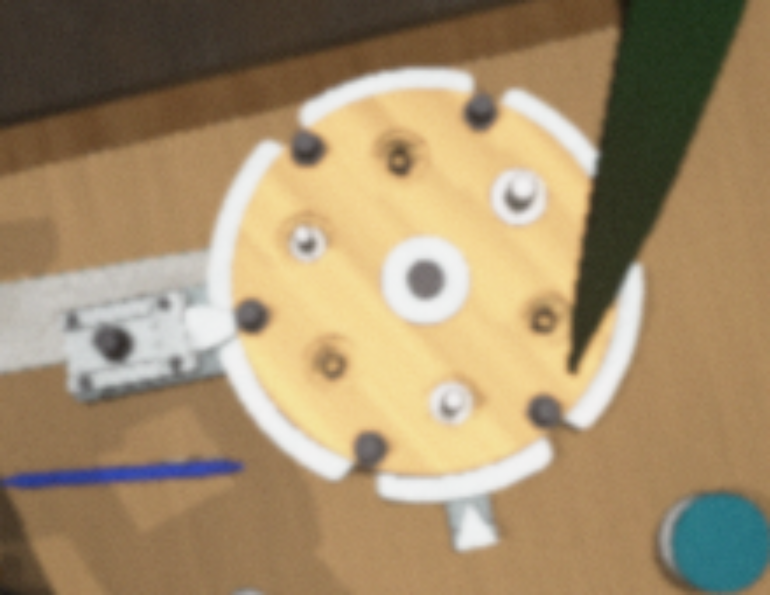

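View pics/s5.png

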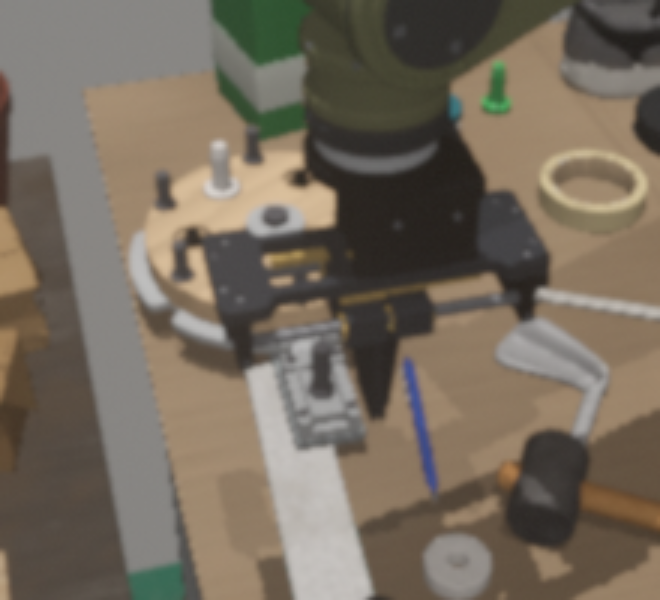

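The tongue at (205,325) sits in the notch and the post is back at its starting reading from the top camera. The tall mandrel at (453,403) is behind the pointer, everything is upright, and the gripper is clear.

```bash
python3 -c "
from station import *
print(workorder.hand_in())"
```

```text
the job is handed in; nothing more can be done
None
```

I drew the bolt, turned the carousel 60° clockwise until the tallest mandrel stood behind the pointer, pushed the bolt fully home and handed the job in at about 24 s; the last pictures show nothing toppled in the carousel, but no verdict came back.

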